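# Try a tapered stopper plug in its conical seat

## Task

Set the wide tapered stopper plug, cone down, into the conical seat of the grey seat block and press it straight down, fully home, with 10 to 15 N for about a second (more than 30 N spoils the seat). Then check that it is not wedged: rock the stem about five degrees to one side without taking the plug out of the seat. Finally leave it fully home again, upright and centred, let go of, and do not disturb the other plug, the sand core or the sanding block.

Things in the scene. Friction and masses are not known exactly. Their poses are not given: they have to be found in the camera images.
- wide_plug_centre (a point): Centre (55 mm above its foot) of the loose steel plug with the WIDE cone; it stands on its foot, z axis up its stem. 110 mm tall, about 0.35 kg, round. From the foot up: flat foot 28 mm in diameter; cone wall 42.5 degrees from the axis, widening to 60 mm diameter at 17 mm; 6 mm collar; stem 18 mm in diameter from 27 to 110 mm above the foot.
- wide_plug_stem (a point): Point on the axis of the same wide plug, 85 mm above its foot: a good place to grip or push its 18 mm stem. Pushed aside here in the seat, the plug tips on the far edge of its cone (2 to 5 N) and drops back when let go. The pushed side of the stem rises about 0.6 mm for each mm it goes sideways: let it rise, a tight grip or a sticking finger that holds it down jams it.
- slim_plug_centre (a point): The same point (55 mm above the foot) of the other loose steel plug, a bystander: same height, foot and stem, but a SLIM cone only 42 mm in diameter. It does not match the seat. The two plugs may stand either way round.
- seat_mouth (a point): Centre of the top rim of the fixed seat block, 64 mm above the table; z axis up. The block is a grey round housing, 112 mm outer and 84 mm bore diameter, on a dark 125 mm square flange 12 mm thick with four bolt heads. In its bore sits the steel seat ring.
- seat_block: The same block; origin at the centre of its underside. Its rigid, coaxial seat ring has a conical cup matching the wide plug: 32 mm wide at the bottom, 72 mm at the mouth, 22 mm deep, open below. The ring's height is screw-set and NOT measured: with the plug home its foot is 20 to 38 mm above the table, so find the seat by feel. The contact is stiff.
- core_a_centre (a point): Bystander: loose stepped sand core, 44 mm in diameter and 55 mm tall; point half-way up.
- sander_centre (a point): Bystander: loose cork sanding block, 66 x 112 x 32 mm; point half-way up.
There are look-alikes about, which are no part of the job. What is shaped like the part that bears wide_plug_centre but pink is not meant.

How it is judged:
On the way, in this order (a step that is already met when the one before it is completed fails the run):
1. the wide plug is pressed home: in the seat, centred within 2.5 mm and upright within 1.4 degrees, pressed on the seat with more than 8 N for 0.5 s (contact force between wide_plug and seat_block above 8 N and horizontal distance between wide_plug_centre and seat_mouth below 0.0025 m and z of wide_plug_centre in the frame of seat_mouth below 0.033 m and angle between wide_plug_centre's own z axis and vertical below 0.025 rad), for 0.5 s.
2. the plug is rocked to more than 3 degrees while it stays in contact with the seat, not lifted out of it (angle between wide_plug_centre's own z axis and vertical above 0.052 rad and contact force between wide_plug and seat_block above 0.3 N and z of wide_plug_centre in the frame of seat_mouth below 0.038 m and horizontal distance between wide_plug_centre and seat_mouth below 0.02 m), for 0.05 s.
At the end, for the whole second after the job is handed in: The wide plug rests with its weight in the conical seat, its centre within 2.5 mm of the seat's axis and less than 33 mm above the rim, upright within 2.3 degrees, at rest and let go of (horizontal distance between wide_plug_centre and seat_mouth below 0.0025 m and z of wide_plug_centre in the frame of seat_mouth below 0.033 m and angle between wide_plug_centre's own z axis and vertical below 0.04 rad and contact force between wide_plug and seat_block above 1 N and linear speed of wide_plug below 0.01 m/s); the robot touches nothing.
It fails at once if the plug is forced into or against the seat block with more than 30 N (contact force between wide_plug and seat_block above 30 N).
It fails at once if the wide plug is tipped by more than 35 degrees (angle between wide_plug_centre's own z axis and vertical above 0.61 rad).
It fails at once if the slim plug is moved more than 15 mm (distance of slim_plug_centre from where it was at the start of the episode above 0.015 m).
It fails at once if the sand core or the sanding block is moved more than 15 mm (distance of any of core_a_centre, sander_centre from where it was at the start of the episode above 0.015 m).
It also fails if it takes over 45 s, if anything falls off the work surface, if the arm or the gripper's body presses on something with over 40 N, if the wrist force passes 120 N, or if a joint passes its speed limit or range.

## Robot

A 6-joint arm with a two-finger parallel gripper is mounted at the origin on the work surface; the furniture and walls round the work are solid. World frame = base frame: x ahead of the robot, y to its left, z up, the work surface at z = 0. Lengths are in m, angles in rad, forces in N, time in s.
With the tool pointing down it reaches from about 0.375 to 0.975 m from the base axis. Payload 3.8 kg.
Tool frame: the origin (TCP) lies at the very end of the fingers, on their centre line; the grasp point (between the pads) lies 19 mm behind it; y points along the fingers, x is the direction in which the jaws open and shut, and the axes are right-handed (so a half turn about y gives the same grasp; the last joint's range is limited). The gripper opens to 88 mm and grips with 3 to 60 N. Pads are 18 mm wide; open, the fingers measure 123 mm over their backs; the gripper's body (75 mm by 187 mm) begins 45 mm behind the grasp point.
Start: joints at [1.217, 0.264, 1.604, -0, 1.274, -0.037], TCP at [0.21, 0.641, 0.239] pointing down, gripper open.
Joint ranges: [-2.63, 2.63], [-0.94, 2.18], [0.31, 2.57], [-1.31, 4.45], [0, 2.66], [-2.55, 2.55]. Speed limits (rad/s): [2.57, 2.57, 3.14, 3.14, 3.14, 3.14].

## Interface

Orientations are given as [roll, pitch, yaw] about the fixed x, y, z axes, in that order (R = Rz(yaw) Ry(pitch) Rx(roll)).
In Python, from rig import env gives the robot as it stands.
- The arm moves only by the tool play_rows, never from a script. Its argument "rows" is a list of rows, each a list of 6 numbers: the shift along the tool's x, y, z in mm, then the turn, a rotation vector about the tool's x, y, z in rad. In form: [[tx, ty, tz, rx, ry, rz], ...]. A call has exactly 10 rows; each row shifts and turns the commanded pose from where the row before left it, along the tool's axes as they then stand; what a row does not reach is not made up. A row lasts 1/10 s, in which the tool goes at most 50 mm and 8.59 degrees, less where a joint would pass 70% of its speed; a pose out of reach is approached as far as the arm can. A call with a gripper value outside its range is refused whole. "fingers" is the opening, from 0 (shut) to 1 (fully open), set as the call begins (left out, the last holds). The fingers move at their own pace and stop on an object; the grip force is fixed at half the most. Time passes only in rows, so rows that do not move let the fingers close, or fill a call up. It gives the time, the measured TCP pose, the force and the opening at its end, in the units of the state.
- env.get_state(): the state, without advancing time (a new reading comes with each control period).
- env.read_camera(name): name is "scene" or "top" or "wrist"; returns the picture (420x560x3 uint8, red, green, blue); there is no depth.
- env.calibration(name): a dict with "intrinsics" (3x3 intrinsics, pixels), "k1" (the pictures are not rectified: a ray, as slopes to the right and down, at radius r is drawn at 1 + k1 r^2 times it, then the intrinsics apply), "world_to_cam" (4x4, takes a point from world to camera coordinates). Camera axes: x right, y down, z forward; pixel columns grow to the right and rows downward; lengths in m; the calibration is good to about 2 mm. A picture is of the moment at which its call begins: read the wrist's pose just before it. calibration takes no time and is no camera call; for the wrist camera it gives the pose at the moment of the call.
- env.hand_in(): hands the job in, once; it reports no verdict.
The state is a dict: "clock": time; "joint_pos": joint angles; "joint_velocities": joint speeds; "joint_efforts": joint torques, N m; "tool_pos": TCP position; "orientation": TCP orientation; "ft_force": force on the tool from outside, world axes, zero at the start; "torque": the same for the moment, N m; "finger_gap": finger opening in m.
Only numpy, scipy, OpenCV 4.12 (cv2) and the standard library are available. Lean on these libraries where they do the work, as an engineer would, in place of code of your own. Each camera call takes 0.05 s, during which the arm holds its last target.

## Working session

There is one attempt and no reset: what is moved stays moved. The work goes in short steps, Python scripts to look and compute and a tool call to move; the robot and the scene stay as the last step left them, time stands still between calls to the robot, and variables do not carry over. Pictures are saved under pics/ and viewed, and the job is handed in when it is done.

Besides the shell and the picture viewer there is one more tool, called after ">>>" as a command line: name --pt "numbers of a row" for each row, then --argument value for the rest. play_rows: Moves the arm, as the interface text tells. Its arguments: {"type":"object","properties":{"rows":{"type":"array","items":{"type":"array","items":{"type":"number"}}},"fingers":{"type":"number"}},"required":["rows"]}

```bash
ls; mkdir -p pics
python3 - <<'E'
from rig import env
import cv2,numpy as np
print(env.get_state())
for n in ["scene","top","wrist"]:
    c=env.calibration(n); im=env.read_camera(n)
    cv2.imwrite(f"pics/{n}0.png",im[:,:,::-1]); print(n,c)
E
```

```text
pics
{'clock': 0.0, 'joint_pos': array([ 1.21708336e+00,  2.64712684e-01,  1.60531614e+00, -4.43712258e-05,
        1.27372287e+00, -3.68676539e-02]), 'joint_velocities': array([ 0.00027609, -0.00159189,  0.00134974, -0.00080423,  0.00035444,
        0.00092235]), 'joint_efforts': array([ 4.30474329e-04, -5.02112103e+01, -3.56878746e+01,  7.29695521e-02,
        2.92337942e-02, -2.21336186e-04]), 'tool_pos': array([0.21006471, 0.64075207, 0.23744653]), 'orientation': array([-1.57075912,  0.00215913,  1.25396408]), 'ft_force': array([-0.37656162, -0.36308166, -0.03738836]), 'torque': array([-0.0546078 ,  0.01011967,  0.02643579]), 'finger_gap': 0.08826511529298595}
scene {'intrinsics': array([[384.73842499,   0.        , 279.15556645],
       [  0.        , 384.73842499, 207.11591204],
       [  0.        ,   0.        ,   1.        ]]), 'k1': -0.07603166033341971, 'world_to_cam': array([[-0.06783933,  0.99764052, -0.01054601,  0.1812815 ],
       [ 0.73704439,  0.042989  , -0.67447574, -0.25595481],
       [-0.67243096, -0.05352886, -0.73822169,  1.22140305],
       [ 0.        ,  0.
[... 363 characters left out ...]
  0.44818419],
       [ 0.12103608,  0.01147423, -0.99258179,  1.3625724 ],
       [ 0.        ,  0.        ,  0.        ,  1.        ]])}
wrist {'intrinsics': array([[335.28843215,   0.        , 279.21600448],
       [  0.        , 335.28843215, 206.02818746],
       [  0.        ,   0.        ,   1.        ]]), 'k1': -0.00394741375065914, 'world_to_cam': array([[ 3.11598377e-01,  9.50213667e-01, -6.61992875e-04,
        -6.74292043e-01],
       [ 9.15131336e-01, -2.99906316e-01,  2.69426873e-01,
        -3.60952788e-02],
       [ 2.55814561e-01, -8.45587868e-02, -9.63020624e-01,
         3.87956818e-01],
       [ 0.00000000e+00,  0.00000000e+00,  0.00000000e+00,
         1.00000000e+00]])}
```

View pics/scene0.png

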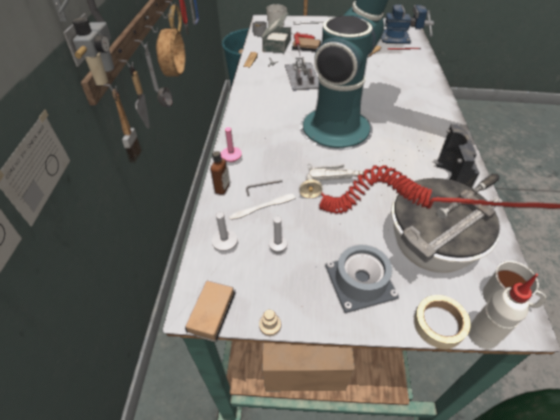

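View pics/top0.png

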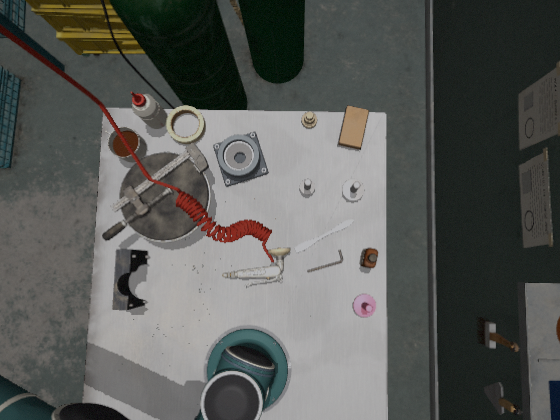

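View pics/wrist0.png

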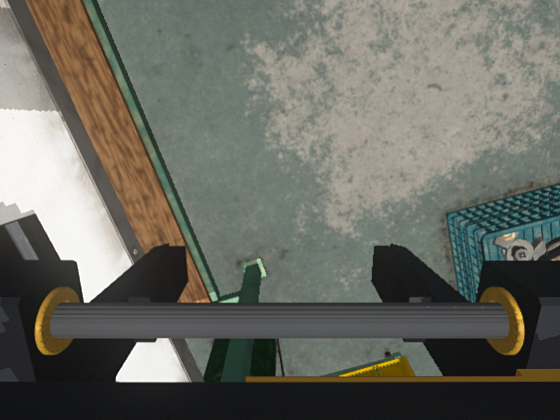

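The scene view shows the wide plug at (224,237), the slim one at (278,240), the pink decoy at (231,152) and the seat at (364,272). The top view has the wide plug at (352,189), the slim plug at (308,187) and the seat at (240,156). The wrist view shows only floor. I'll zoom in next.

Run:
```python
import cv2,numpy as np
t=cv2.imread("pics/top0.png"); s=cv2.imread("pics/scene0.png")
def z(im,x0,y0,w,h,f): return cv2.resize(im[y0:y0+h,x0:x0+w],None,fx=f,fy=f,interpolation=cv2.INTER_NEAREST)
a=z(t,200,120,80,75,5); b=z(t,290,160,80,75,5)
cv2.imwrite("pics/ztop.png",np.hstack([a,b]))
a=z(s,200,195,100,75,4); b=z(s,315,235,100,75,4)
cv2.imwrite("pics/zsc.png",np.hstack([a,b]))
```

```text
(no output)
```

View pics/ztop.png

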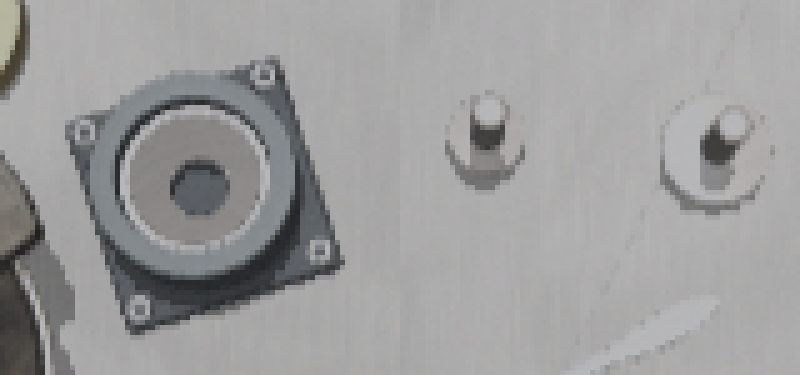

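View pics/zsc.png

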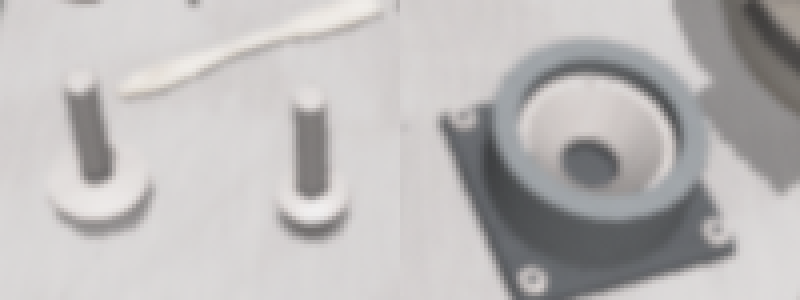

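```bash
cat > h.py <<'E'
import numpy as np,cv2
from scipy.spatial.transform import Rotation as R
def ray(c,u,v):
    K=c["intrinsics"];d=np.array([(u-K[0,2])/K[0,0],(v-K[1,2])/K[1,1]])
    p=d.copy()
    for _ in range(20): p=d/(1+c["k1"]*(p@p))
    M=c["world_to_cam"];o=-M[:3,:3].T@M[:3,3]
    return o,M[:3,:3].T@np.array([p[0],p[1],1])
def onz(c,u,v,z):
    o,d=ray(c,u,v); return o+d*(z-o[2])/d[2]
def proj(c,P):
    q=c["world_to_cam"]@np.append(P,1);s=q[:2]/q[2]
    s=s*(1+c["k1"]*(s@s));K=c["intrinsics"]
    return s*[K[0,0],K[1,1]]+[K[0,2],K[1,2]]
def totool(st,dW):  # world vector -> tool axes
    return R.from_euler('xyz',st["orientation"]).inv().apply(dW)
E
python3 - <<'E'
from h import *
from rig import env
t=env.calibration("top");s=env.calibration("scene")
zt=lambda x,y,x0,y0,f:(x0+x/f-.5,y0+y/f-.5)
print("stem top(top)",onz(t,*zt(335,122,290,160,5),.110))
print("collar(top)",onz(t,*zt(317,148,290,160,5),.023))
print("stem top(scene)",onz(s,*zt(84,82,200,195,4),.110))
print("collar(scene)",onz(s,*zt(100,187,200,195,4),.023))
print("slim top(top)",onz(t,*zt(90,107,290,160,5),.110),onz(s,*zt(310,99,200,195,4),.110))
print("rim(top)",onz(t,*zt(194,172,200,120,5),.064))
print("rim(scene)",onz(s,*zt(201,127,315,235,4),.064))
E
```

```text
stem top(top) [ 0.48415403 -0.27629871  0.11      ]
collar(top) [ 0.48320302 -0.27631789  0.023     ]
stem top(scene) [ 0.48696777 -0.27410555  0.11      ]
collar(scene) [ 0.49154406 -0.27484701  0.023     ]
slim top(top) [ 0.48977056 -0.15086829  0.11      ] [ 0.49177175 -0.15169922  0.11      ]
rim(top) [0.56695221 0.03456734 0.064     ]
rim(scene) [0.56936944 0.03472342 0.064     ]
```

The wide plug is at about (0.485,-0.275) and the seat at (0.568,0.035). The red hose may lie on my path, so I'll triangulate its height.

Run:
```python
from h import *
from rig import env
t=env.calibration("top");s=env.calibration("scene")
def tri(a,b):
    o1,d1=ray(t,*a);o2,d2=ray(s,*b)
    A=np.stack([d1,-d2],1);k=np.linalg.lstsq(A,o2-o1,rcond=None)[0]
    p=o1+d1*k[0];q=o2+d2*k[1];return (p+q)/2,np.linalg.norm(p-q)
print("coil/hose joint",tri((180,194),(432,200)))
print("blowgun end",tri((268,234),(324,205)))
# hose straight: find match along epipolar: top points vs scene line
for u,v in [(160,172),(140,148),(110,112),(80,87),(40,55),(10,30)]:
    best=None
    for z in np.arange(0,0.8,.005):
        P=onz(t,u,v,z);q=proj(s,P)
        # scene hose line from (432,201) to (560,207)
        e=abs(q[1]-(201+(q[0]-432)*6/128))
        if best is None or e<best[0]: best=(e,P.round(3),q.round())
    print(u,v,best)
im=cv2.imread("pics/top0.png");cv2.imwrite("pics/zhose.png",cv2.resize(im[90:300,90:290],None,fx=3,fy=2.8))
```

```text
coil/hose joint (array([0.4468951 , 0.17107773, 0.14226293]), np.float64(0.008065119488595777))
blowgun end (array([ 0.35703349, -0.04542879,  0.01575938]), np.float64(0.00368282379121251))
160 172 (np.float64(0.6361749292157128), array([0.493, 0.208, 0.185]), array([459., 203.]))
140 148 (np.float64(0.05532164185879651), array([0.54 , 0.243, 0.235]), array([494., 204.]))
110 112 (np.float64(1.1424998243189748), array([0.606, 0.293, 0.3  ]), array([553., 208.]))
80 87 (np.float64(0.49461909338890564), array([0.647, 0.343, 0.345]), array([612., 209.]))
40 55 (np.float64(0.4732819628177083), array([0.695, 0.405, 0.395]), array([694., 213.]))
10 30 (np.float64(0.7543037299749358), array([0.731, 0.449, 0.43 ]), array([754., 217.]))
```

View pics/zhose.png

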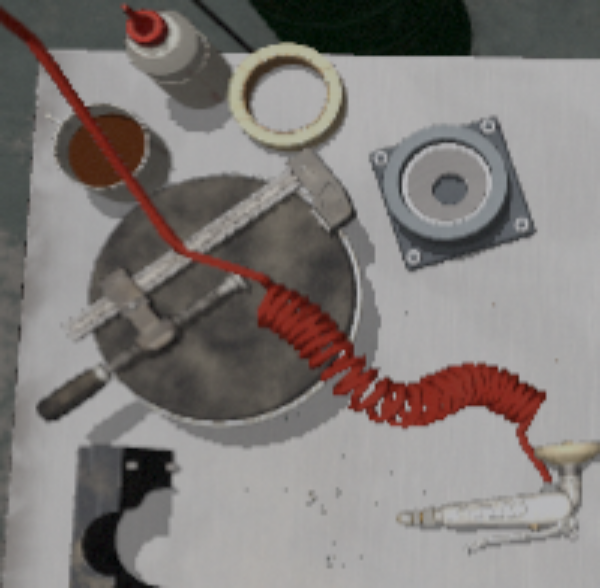

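The hose runs diagonally upward, from (0.45,0.17,0.14) to (0.73,0.45,0.43). I'll retract to a smaller radius, rise, and swing past on the inside.

>>> play_rows --pt "-40 -20 0 0 0 0" --pt "-40 -20 0 0 0 0" --pt "-40 -20 0 0 0 0" --pt "-40 -20 0 0 0 0" --pt "-40 -20 0 0 0 0" --pt "-40 -20 0 0 0 0" --pt "-2.6 0 -46.7 0 0.11 0" --pt "-2.6 0 -46.7 0 0.11 0" --pt "-2.6 0 -46.7 0 0.11 0" --pt "-2.6 0 -46.7 0 0.11 0" --fingers 1

```text
clock: 1.15
tool_pos: [0.2961, 0.3172, 0.3587]
orientation: [-1.571, -0.001, 0.81]
ft_force: [0.3, 0.6, -0.1]
finger_gap: 0.0883
```

>>> play_rows --pt "-2.6 0 -46.7 0 0.11 0" --pt "-2.6 0 -46.7 0 0.11 0" --pt "-2.6 0 -46.7 0 0.11 0" --pt "-2.6 0 -46.7 0 0.11 0" --pt "-2.6 0 -46.7 0 0.11 0" --pt "-2.6 0 -46.7 0 0.11 0" --pt "-2.6 0 -46.7 0 0.11 0" --pt "-2.6 0 -46.7 0 0.11 0" --pt "-2.6 0 -46.7 0 0.11 0" --pt "-2.6 0 -46.7 0 0.11 0"

```text
clock: 2.15
tool_pos: [0.4103, -0.1129, 0.3584]
orientation: [-1.571, 0.0, -0.291]
ft_force: [1.3, -0.3, -0.4]
finger_gap: 0.0883
```

>>> play_rows --pt "0 0 0 0 0.11 0" --pt "0 0 0 0 0.11 0" --pt "29 27 -21 0 0 0" --pt "29 27 -21 0 0 0" --pt "29 27 -21 0 0 0" --pt "29 27 -21 0 0 0" --pt "29 27 -21 0 0 0" --pt "0 0 0 0 0 0" --pt "0 0 0 0 0 0" --pt "0 0 0 0 0 0"

```text
clock: 3.15
tool_pos: [0.4868, -0.2727, 0.2247]
orientation: [-1.57, -0.001, -0.506]
ft_force: [1.2, 0.2, -0.3]
finger_gap: 0.0879
```

Run:
```python
from h import *
from rig import env
import json
st=env.get_state();c=env.calibration("wrist");im=env.read_camera("wrist")
cv2.imwrite("pics/w1.png",im[:,:,::-1])
np.savez("w1.npz",K=c["intrinsics"],k1=c["k1"],M=c["world_to_cam"])
print(st["tool_pos"],st["orientation"],st["ft_force"])
for z in (.023,.11): print(proj(c,[.485,-.275,z]))
```

```text
[ 0.48683699 -0.2726916   0.22465179] [-1.57049345e+00 -8.03234454e-04 -5.05772726e-01] [ 1.1602336   0.21116236 -0.31982144]
[279.14087074 183.47841446]
[279.16169413 205.46478984]
```

View pics/w1.png

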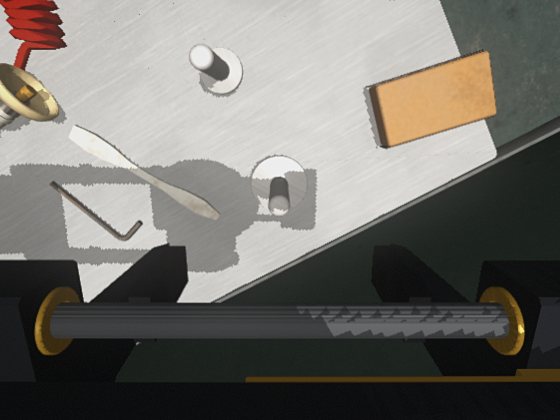

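The wrist view shows the wide plug under the gripper, stem top near (280,205) and collar near (278,184), close to the prediction. I'll refine both.

Run:
```python
import cv2
im=cv2.imread("pics/w1.png");cv2.imwrite("pics/zw1.png",cv2.resize(im[145:225,230:330],None,fx=7,fy=7,interpolation=cv2.INTER_NEAREST))
```

```text
(no output)
```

View pics/zw1.png

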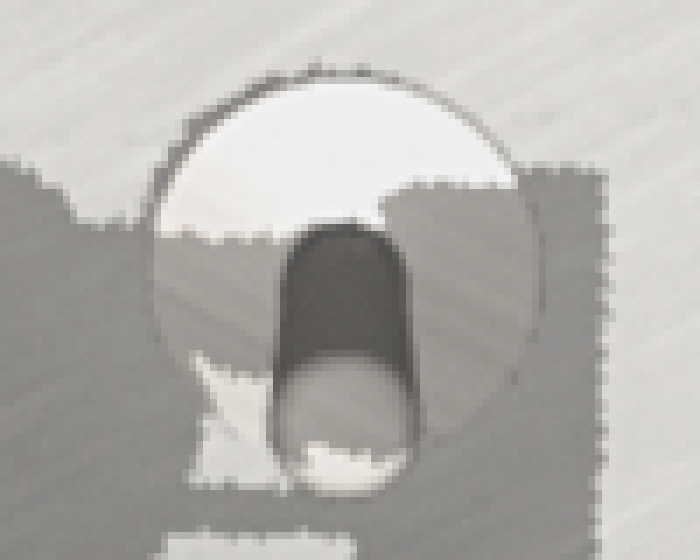

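>>> play_rows --pt "-0.5 16 -3 0 0 0" --pt "0 20 0 0 0 0" --pt "0 20 0 0 0 0" --pt "0 20 0 0 0 0" --pt "0 20 0 0 0 0" --pt "0 20 0 0 0 0" --pt "0 20 0 0 0 0" --pt "0 15 0 0 0 0" --pt "0 7.5 0 0 0 0" --pt "0 0 0 0 0 0"

```text
clock: 4.2
tool_pos: [0.4841, -0.2749, 0.0642]
orientation: [-1.571, 0.002, -0.506]
ft_force: [0.7, -0.4, 0.2]
finger_gap: 0.0882
```

>>> play_rows --pt "0 0 0 0 0 0" --pt "0 0 0 0 0 0" --pt "0 0 0 0 0 0" --pt "0 0 0 0 0 0" --pt "0 0 0 0 0 0" --pt "0 0 0 0 0 0" --pt "0 0 0 0 0 0" --pt "0 0 0 0 0 0" --pt "0 0 0 0 0 0" --pt "0 0 0 0 0 0" --fingers 0

```text
clock: 5.2
tool_pos: [0.4848, -0.2756, 0.0652]
orientation: [-1.571, 0.0, -0.506]
ft_force: [0.1, 0.5, -1.1]
finger_gap: 0.0171
```

Run:
```python
from h import *
from rig import env
st=env.get_state();c=env.calibration("wrist");im=env.read_camera("wrist")
cv2.imwrite("pics/w2.png",im[:,:,::-1]);cv2.imwrite("pics/s2.png",env.read_camera("scene")[:,:,::-1])
print(st)
```

```text
{'clock': 5.2, 'joint_pos': array([-5.61555222e-01,  2.15292195e-01,  2.01168056e+00, -1.88710040e-06,
        9.14696217e-01, -5.55038907e-02]), 'joint_velocities': array([ 0.00081133, -0.00042246,  0.00128475,  0.00047139,  0.00114493,
        0.00129787]), 'joint_efforts': array([ 4.87060126e-03, -4.14648271e+01, -2.95793617e+01,  6.20453130e-02,
        2.83941196e-02, -1.13734677e-03]), 'tool_pos': array([ 0.48481899, -0.2755913 ,  0.06516274]), 'orientation': array([-1.57079359e+00,  7.62826596e-05, -5.06050180e-01]), 'ft_force': array([ 0.10276629,  0.54650553, -1.14138102]), 'torque': array([-0.07684958,  0.10077462, -0.0105661 ]), 'finger_gap': 0.017145900913239875}
```

View pics/w2.png

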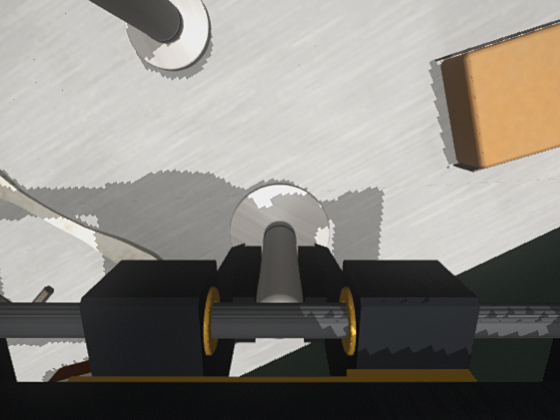

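The plug is gripped, with a gap of 17.1 mm. Next I lift, turn and carry it to above the seat.

>>> play_rows --pt "0 -10 0 0 0 0" --pt "0 -30 0 0 0 0" --pt "0 -30 0 0 0 0" --pt "0 -30 0 0 0 0" --pt "0 -30 0 0 -0.114 0" --pt "0 -25 0 0 -0.114 0" --pt "0 0 0 0 -0.114 0" --pt "0 0 0 0 -0.114 0" --pt "0 0 0 0 -0.114 0" --pt "0 0 0 0 0 0"

```text
clock: 6.3
tool_pos: [0.4843, -0.2753, 0.22]
orientation: [-1.57, 0.001, 0.064]
ft_force: [-0.2, 0.8, -3.2]
finger_gap: 0.0173
```

>>> play_rows --pt "6 0 15 0 0 0" --pt "11 0 33 0 0 0" --pt "12 0 36 0 0 0" --pt "12 0 36 0 0 0" --pt "12 0 36 0 0 0" --pt "12 0 36 0 0 0" --pt "12 0 36 0 0 0" --pt "12 0 36 0 0 0" --pt "9 0 26 0 0 0" --pt "5 0 14 0 0 0"

```text
clock: 7.3
tool_pos: [0.5681, 0.0376, 0.22]
orientation: [-1.57, 0.0, 0.065]
ft_force: [-0.6, -0.7, -4.8]
finger_gap: 0.0175
```

Run:
```python
from h import *
from rig import env
st=env.get_state();c=env.calibration("wrist")
cw=dict(c); 
im=env.read_camera("wrist"); cv2.imwrite("pics/w3.png",im[:,:,::-1])
print(st["clock"],st["tool_pos"],st["orientation"],st["ft_force"],st["finger_gap"])
np.savez("w3.npz",K=c["intrinsics"],k1=c["k1"],M=c["world_to_cam"])
print(proj(c,[.568,.0346,.064]))
cv2.imwrite("pics/s3.png",env.read_camera("scene")[:,:,::-1])
```

```text
7.3 [0.56806646 0.03760388 0.22004696] [-1.56979734e+00  4.65717924e-04  6.46437677e-02] [-0.59874308 -0.70581207 -4.75094467] 0.017521619583822125
[279.43305267 194.01210116]
```

View pics/w3.png

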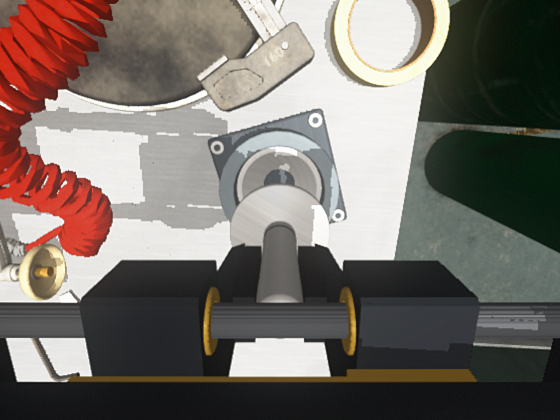

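View pics/s3.png

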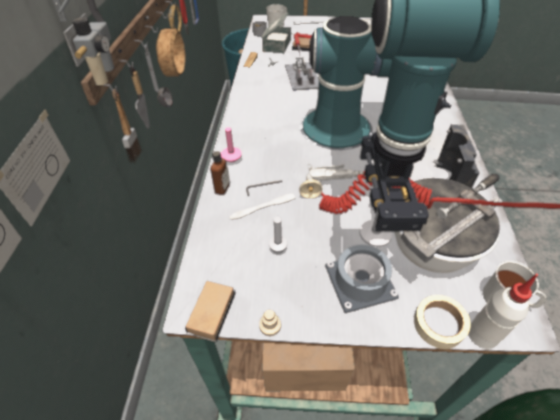

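The wrist view shows the seat ahead of and below the plug, with rim edges at x of about 219 and 340 and the rim top at y of about 127. The scene view shows the plug hanging over the seat area. I'll zoom to pick rim edge points.

Run:
```python
import cv2
im=cv2.imread("pics/w3.png");cv2.imwrite("pics/zw3.png",cv2.resize(im[105:225,200:360],None,fx=5,fy=5,interpolation=cv2.INTER_NEAREST))
```

```text
(no output)
```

View pics/zw3.png

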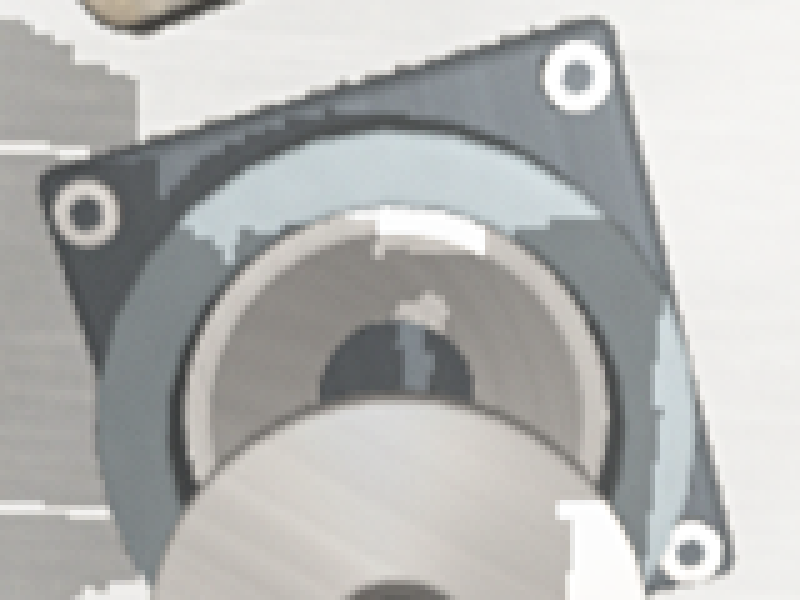

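Run:
```python
from h import *
from scipy.optimize import least_squares
d=np.load("w3.npz");c=dict(intrinsics=d["K"],k1=float(d["k1"]),world_to_cam=d["M"])
def fit(pts,z):
    P=np.array([onz(c,200+x/5-.5,105+y/5-.5,z)[:2] for x,y in pts])
    r=least_squares(lambda p:np.hypot(*(P-p[:2]).T)-p[2],[.568,.035,.05])
    print(r.x.round(4),(r.fun*1e3).round(2))
fit([(390,130),(185,217),(110,365),(97,430),(603,218),(668,292),(697,430),(148,575)],.064)
fit([(400,203),(172,415),(622,420),(178,370),(240,258),(560,260)],.064)
```

```text
[0.5676 0.0369 0.0548] [ 0.21  0.26 -0.61  0.74 -0.94  0.51  0.2  -0.37]
[0.5674 0.0385 0.0415] [-0.8   0.01 -0.27 -0.07  0.41  0.72]
```

Run:
```python
import cv2
im=cv2.imread("pics/w3.png")
g=cv2.cvtColor(im,cv2.COLOR_BGR2GRAY)
for r in (176,180,184,188,191): print(r,"L",list(g[r,216:250]),"R",list(g[r,308:344]))
cv2.imwrite("pics/zw3b.png",cv2.resize(im[140:205,225:335],None,fx=7,fy=7,interpolation=cv2.INTER_CUBIC))
```

```text
176 L [np.uint8(171), np.uint8(157), np.uint8(100), np.uint8(74), np.uint8(85), np.uint8(116), np.uint8(133), np.uint8(132), np.uint8(130), np.uint8(132), np.uint8(134), np.uint8(133), np.uint8(133), np.uint8(131), np.uint8(131), np.uint8(129), np.uint8(130), np.uint8(131), np.uint8(132), np.uint8(117), np.uint8(78), np.uint8(67), np.uint8(130), np.uint8(200), np.uint8(198), np.uint8(197), np.uint8(194), np.uint8(181), np.uint8(145), np.uint8(140), np.uint8(140), np.uint8(141), np.uint8(141), np.uint8(141)] R [np.uint8(152), np.uint8(149), np.uint8(152), np.uint8(152), np.uint8(149), np.uint8(151), np.uint8(167), np.uint8(195), np.uint8(198), np.uint8(199), np.uint8(201), np.uint8(177), np.uint8(96), np.uint8(78), np.uint8(113), np.uint8(138), np.uint8(141), np.uint8(140), np.uint8(139), np.uint8(139), np.uint8(139), np.uint8(137), np.uint8(137), np.uint8(168), np.uint8(212), np.uint8(212), np.uint8(211), np.uint8(211), np.uint8(202), np.uint8(183), np.uint8(210), np.uint8(239), np.uint8(238), np.uint8(237), np.uint8(236), np.uint8(237)]
180 L [np.uint8(165), np.uint8(169), np.uint8(
[... 3472 characters left out ...]
int8(199), np.uint8(196), np.uint8(186), np.uint8(159), np.uint8(149), np.uint8(150), np.uint8(151), np.uint8(153), np.uint8(152), np.uint8(150), np.uint8(146)] R [np.uint8(142), np.uint8(153), np.uint8(161), np.uint8(163), np.uint8(159), np.uint8(159), np.uint8(158), np.uint8(158), np.uint8(177), np.uint8(197), np.uint8(194), np.uint8(196), np.uint8(187), np.uint8(139), np.uint8(78), np.uint8(76), np.uint8(95), np.uint8(132), np.uint8(143), np.uint8(142), np.uint8(143), np.uint8(141), np.uint8(137), np.uint8(168), np.uint8(213), np.uint8(213), np.uint8(209), np.uint8(211), np.uint8(210), np.uint8(211), np.uint8(187), np.uint8(129), np.uint8(120), np.uint8(185), np.uint8(243), np.uint8(238)]
```

View pics/zw3b.png

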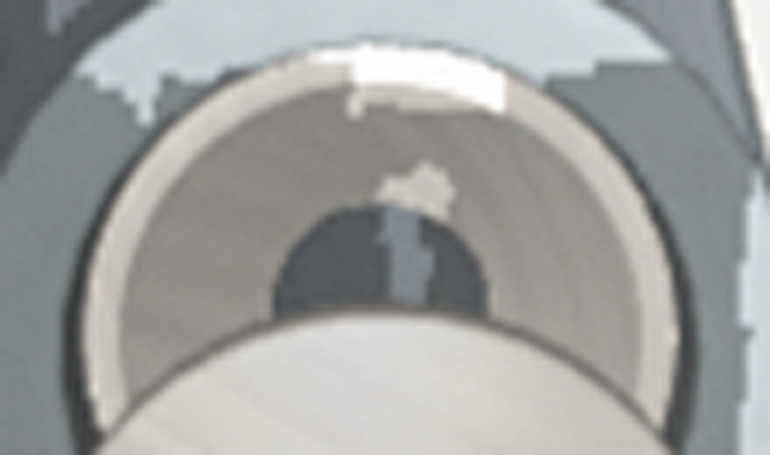

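The diameter ratio of the mouth to the bore puts the ring top near z = 0.05. That means the foot is home at about 22–28 mm, so the TCP home height is about 0.087–0.093. I'll descend to 0.099, then feel the rest.

>>> play_rows --pt "-0.4 10 -1.6 0 0 0" --pt "0 20 0 0 0 0" --pt "0 20 0 0 0 0" --pt "0 20 0 0 0 0" --pt "0 20 0 0 0 0" --pt "0 15 0 0 0 0" --pt "0 10 0 0 0 0" --pt "0 4 0 0 0 0" --pt "0 2 0 0 0 0" --pt "0 0 0 0 0 0"

```text
clock: 8.4
tool_pos: [0.5684, 0.0327, 0.0997]
orientation: [-1.571, -0.001, 0.064]
ft_force: [0.0, -0.3, -4.7]
finger_gap: 0.0169
```

>>> play_rows --pt "0 0.2 0 0 0 0" --pt "0 0.2 0 0 0 0" --pt "0 0.2 0 0 0 0" --pt "0 0.2 0 0 0 0" --pt "0 0.2 0 0 0 0" --pt "0 0.2 0 0 0 0" --pt "0 0 0 0 0 0" --pt "0 0 0 0 0 0" --pt "0 0 0 0 0 0" --pt "0 0 0 0 0 0"

```text
clock: 9.4
tool_pos: [0.5679, 0.0327, 0.098]
orientation: [-1.571, 0.0, 0.064]
ft_force: [-0.4, -0.8, -3.6]
finger_gap: 0.0173
```

>>> play_rows --pt "0 0 1.5 0 0 0" --pt "0 0 1.5 0 0 0" --pt "0 0 0 0 0 0" --pt "0 0.2 0 0 0 0" --pt "0 0.2 0 0 0 0" --pt "0 0.2 0 0 0 0" --pt "0 0.2 0 0 0 0" --pt "0 0.2 0 0 0 0" --pt "0 0 0 0 0 0" --pt "0 0 0 0 0 0"

```text
clock: 10.4
tool_pos: [0.5677, 0.0357, 0.097]
orientation: [-1.571, 0.0, 0.064]
ft_force: [0.6, 0.1, -3.4]
finger_gap: 0.017
```

Run:
```python
from h import *
from rig import env
st=env.get_state();c=env.calibration("wrist")
im=env.read_camera("wrist"); cv2.imwrite("pics/w4.png",im[:,:,::-1])
np.savez("w4.npz",K=c["intrinsics"],k1=c["k1"],M=c["world_to_cam"])
print(st["clock"],st["tool_pos"],st["ft_force"],st["torque"])
cv2.imwrite("pics/zw4.png",cv2.resize(im[130:280,180:380,::-1],None,fx=4,fy=4,interpolation=cv2.INTER_NEAREST))
```

```text
10.4 [0.56769083 0.03572744 0.09699023] [ 0.57183343  0.07612919 -3.35276181] [-0.04996717  0.13586273  0.00245904]
```

View pics/zw4.png

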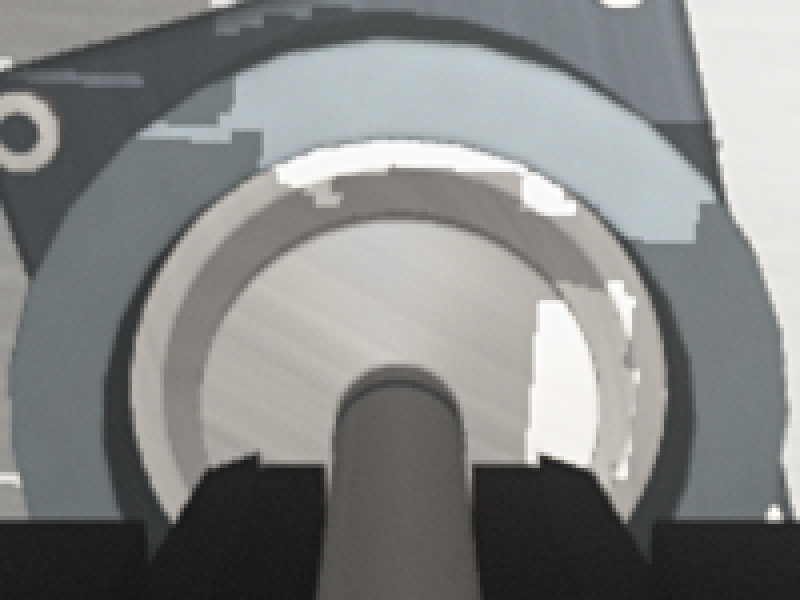

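The wrist view shows the collar inside the cup and well centred left–right: collar 200–599 and bore 104–692 in the zoom. I'll check fore–aft with rays.

Run:
```python
from h import *
d=np.load("w4.npz");c=dict(intrinsics=d["K"],k1=float(d["k1"]),world_to_cam=d["M"])
P=lambda x,y,z:onz(c,180+x/4-.5,130+y/4-.5,z)
print("outer",P(398,38,.064)[1]-.056,"bore",P(398,139,.064)[1]-.042,"mouth",P(398,168,.0495)[1]-.036)
print("collar",P(399,217,.055)[1]-.030, "x",P(399,380,.055)[0])
print("xs rim", P(12,380,.064)[0],P(785,380,.064)[0],"bore",P(104,390,.064)[0],P(692,390,.064)[0],"collar",P(200,390,.055)[0],P(599,390,.055)[0])
```

```text
outer 0.03560679759998495 bore 0.03637892844443175 mouth 0.0360107490347732
collar 0.03593029007089457 x 0.5669380355435746
xs rim 0.512577267150391 0.6207725561195285 bore 0.5254650102355203 0.6079289585893035 collar 0.5377250147411071 0.5965002821875783
```

>>> play_rows --pt "0 0.3 0 0 0 0" --pt "0 0.3 0 0 0 0" --pt "0 0.3 0 0 0 0" --pt "0 0.3 0 0 0 0" --pt "0 0.3 0 0 0 0" --pt "0 0 0 0 0 0" --pt "0 0 0 0 0 0" --pt "0 0 0 0 0 0" --pt "0 0 0 0 0 0" --pt "0 0 0 0 0 0"

```text
clock: 11.45
tool_pos: [0.5677, 0.0357, 0.0955]
orientation: [-1.571, 0.0, 0.064]
ft_force: [0.5, 0.0, -3.8]
finger_gap: 0.0172
```

>>> play_rows --pt "0 0.2 0 0 0 0" --pt "0 0.2 0 0 0 0" --pt "0 0.2 0 0 0 0" --pt "0 0.2 0 0 0 0" --pt "0 0.2 0 0 0 0" --pt "0 0 0 0 0 0" --pt "0 0 0 0 0 0" --pt "0 0 0 0 0 0" --pt "0 0 0 0 0 0" --pt "0 0 0 0 0 0"

```text
clock: 12.45
tool_pos: [0.5677, 0.0358, 0.0945]
orientation: [-1.571, -0.0, 0.064]
ft_force: [-0.8, -0.3, -3.1]
finger_gap: 0.017
```

>>> play_rows --pt "0 0.2 0 0 0 0" --pt "0 0.2 0 0 0 0" --pt "0 0.2 0 0 0 0" --pt "0 0.2 0 0 0 0" --pt "0 0.2 0 0 0 0" --pt "0 0 0 0 0 0" --pt "0 0 0 0 0 0" --pt "0 0 0 0 0 0" --pt "0 0 0 0 0 0" --pt "0 0 0 0 0 0"

```text
clock: 13.45
tool_pos: [0.5677, 0.0358, 0.0935]
orientation: [-1.571, -0.0, 0.064]
ft_force: [0.0, 1.3, -3.5]
finger_gap: 0.0171
```

>>> play_rows --pt "0 0.2 0 0 0 0" --pt "0 0.2 0 0 0 0" --pt "0 0.2 0 0 0 0" --pt "0 0.2 0 0 0 0" --pt "0 0.2 0 0 0 0" --pt "0 0 0 0 0 0" --pt "0 0 0 0 0 0" --pt "0 0 0 0 0 0" --pt "0 0 0 0 0 0" --pt "0 0 0 0 0 0"

```text
clock: 14.45
tool_pos: [0.5677, 0.0357, 0.0925]
orientation: [-1.571, -0.0, 0.064]
ft_force: [0.7, -0.6, -3.2]
finger_gap: 0.0174
```

>>> play_rows --pt "0 0.2 0 0 0 0" --pt "0 0.2 0 0 0 0" --pt "0 0.2 0 0 0 0" --pt "0 0.2 0 0 0 0" --pt "0 0.2 0 0 0 0" --pt "0 0 0 0 0 0" --pt "0 0 0 0 0 0" --pt "0 0 0 0 0 0" --pt "0 0 0 0 0 0" --pt "0 0 0 0 0 0"

```text
clock: 15.45
tool_pos: [0.5677, 0.0358, 0.0915]
orientation: [-1.571, -0.0, 0.064]
ft_force: [-0.7, -0.5, -4.2]
finger_gap: 0.0174
```

>>> play_rows --pt "0 0.2 0 0 0 0" --pt "0 0.2 0 0 0 0" --pt "0 0.2 0 0 0 0" --pt "0 0.2 0 0 0 0" --pt "0 0.2 0 0 0 0" --pt "0 0 0 0 0 0" --pt "0 0 0 0 0 0" --pt "0 0 0 0 0 0" --pt "0 0 0 0 0 0" --pt "0 0 0 0 0 0"

```text
clock: 16.45
tool_pos: [0.5678, 0.0359, 0.0909]
orientation: [-1.571, -0.0, 0.064]
ft_force: [-1.9, 2.0, 2.8]
finger_gap: 0.0169
```

Contact: Fz went from -3.7 to +2.8, so about 6.5 N on the seat, with stiffness around 16 N/mm. Pressing a little further.

>>> play_rows --pt "0 0.1 0 0 0 0" --pt "0 0.1 0 0 0 0" --pt "0 0.1 0 0 0 0" --pt "0 0 0 0 0 0" --pt "0 0 0 0 0 0" --pt "0 0 0 0 0 0" --pt "0 0 0 0 0 0" --pt "0 0 0 0 0 0" --pt "0 0 0 0 0 0" --pt "0 0 0 0 0 0"

```text
clock: 17.45
tool_pos: [0.5679, 0.0359, 0.0909]
orientation: [-1.571, -0.0, 0.064]
ft_force: [-3.2, 2.7, 6.2]
finger_gap: 0.0173
```

>>> play_rows --pt "-0.1 0.1 0.1 0 0 0" --pt "-0.1 0.1 0.1 0 0 0" --pt "-0.1 0.05 0.1 0 0 0" --pt "0 0 0 0 0 0" --pt "0 0 0 0 0 0" --pt "0 0 0 0 0 0" --pt "0 0 0 0 0 0" --pt "0 0 0 0 0 0" --pt "0 0 0 0 0 0" --pt "0 0 0 0 0 0"

```text
clock: 18.45
tool_pos: [0.5678, 0.036, 0.0908]
orientation: [-1.571, -0.001, 0.064]
ft_force: [-3.5, 1.1, 6.5]
finger_gap: 0.0172
```

>>> play_rows --pt "-0.2 0.1 0.1 0 0 0" --pt "-0.2 0.1 0 0 0 0" --pt "-0.1 0 0 0 0 0" --pt "0 0 0 0 0 0" --pt "0 0 0 0 0 0" --pt "0 0 0 0 0 0" --pt "0 0 0 0 0 0" --pt "0 0 0 0 0 0" --pt "0 0 0 0 0 0" --pt "0 0 0 0 0 0"

```text
clock: 19.45
tool_pos: [0.5677, 0.0361, 0.0907]
orientation: [-1.571, -0.002, 0.064]
ft_force: [-2.6, 1.3, 5.8]
finger_gap: 0.0172
```

Residual side force suggests the plug sits slightly off in the grip. I'll let go briefly so it centres itself, then regrip and press.

>>> play_rows --pt "0 0 0 0 0 0" --pt "0 0 0 0 0 0" --pt "0 0 0 0 0 0" --pt "0 0 0 0 0 0" --pt "0 0 0 0 0 0" --pt "0 0 0 0 0 0" --pt "0 0 0 0 0 0" --pt "0 0 0 0 0 0" --pt "0 0 0 0 0 0" --pt "0 0 0 0 0 0" --fingers 0.3

```text
clock: 20.45
tool_pos: [0.5669, 0.0361, 0.0898]
orientation: [-1.571, -0.0, 0.064]
ft_force: [0.0, 0.5, 0.1]
finger_gap: 0.0265
```

>>> play_rows --pt "0 0 0 0 0 0" --pt "0 0 0 0 0 0" --pt "0 0 0 0 0 0" --pt "0 0 0 0 0 0" --pt "0 0.1 0 0 0 0" --pt "0 0.1 0 0 0 0" --pt "0 0.1 0 0 0 0" --pt "0 0.1 0 0 0 0" --pt "0 0 0 0 0 0" --pt "0 0 0 0 0 0" --fingers 0

```text
clock: 21.45
tool_pos: [0.5674, 0.0361, 0.0898]
orientation: [-1.571, -0.001, 0.064]
ft_force: [2.2, 0.5, 3.0]
finger_gap: 0.0173
```

>>> play_rows --pt "0.2 0.1 0 0 0 0" --pt "0.2 0.1 0 0 0 0" --pt "0.1 0.1 0 0 0 0" --pt "0 0.1 0 0 0 0" --pt "0 0 0 0 0 0" --pt "0 0 0 0 0 0" --pt "0 0 0 0 0 0" --pt "0 0 0 0 0 0" --pt "0 0 0 0 0 0" --pt "0 0 0 0 0 0"

```text
clock: 22.45
tool_pos: [0.5676, 0.0361, 0.0897]
orientation: [-1.571, -0.0, 0.064]
ft_force: [1.9, -1.0, 6.0]
finger_gap: 0.0172
```

>>> play_rows --pt "0.1 0.1 0 0 0 0" --pt "0.1 0.1 0 0 0 0" --pt "0 0.1 0 0 0 0" --pt "0 0 0 0 0 0" --pt "0 0 0 0 0 0" --pt "0 0 0 0 0 0" --pt "0 0 0 0 0 0" --pt "0 0 0 0 0 0" --pt "0 0 0 0 0 0" --pt "0 0 0 0 0 0"

```text
clock: 23.45
tool_pos: [0.5676, 0.0361, 0.0897]
orientation: [-1.571, -0.0, 0.064]
ft_force: [-0.4, 0.2, 8.5]
finger_gap: 0.017
```

The plug is under 11.9 N, with side force near zero and TCP z steady at 0.0897. I'll hold one more second, then open and raise to the rocking height.

>>> play_rows --pt "0 0 0 0 0 0" --pt "0 0 0 0 0 0" --pt "0 0 0 0 0 0" --pt "0 0 0 0 0 0" --pt "0 0 0 0 0 0" --pt "0 0 0 0 0 0" --pt "0 0 0 0 0 0" --pt "0 0 0 0 0 0" --pt "0 0 0 0 0 0" --pt "0 -0.3 0 0 0 0"

```text
clock: 24.45
tool_pos: [0.5676, 0.0361, 0.0897]
orientation: [-1.571, -0.0, 0.064]
ft_force: [-0.0, 0.2, 5.5]
finger_gap: 0.017
```

>>> play_rows --pt "0 0 0 0 0 0" --pt "0 0 0 0 0 0" --pt "0 0 0 0 0 0" --pt "0 0 0 0 0 0" --pt "0 -7 0 0 0 0" --pt "0 -7 0 0 0 0" --pt "0 -6 0 0 0 0" --pt "1 0 0 0 0 0" --pt "1 0 0 0 0 0" --pt "0 0 0 0 0 0" --fingers 0.3

```text
clock: 25.45
tool_pos: [0.5696, 0.0363, 0.1089]
orientation: [-1.571, -0.0, 0.064]
ft_force: [0.6, -0.0, -0.3]
finger_gap: 0.0263
```

>>> play_rows --pt "1.2 0 0 0 0 0" --pt "1.2 0 0 0 0 0" --pt "1 -0.5 0 0 0 0" --pt "1 -0.6 0 0 0 0" --pt "1 -0.6 0 0 0 0" --pt "1 -0.6 0 0 0 0" --pt "1 -0.6 0 0 0 0" --pt "0 0 0 0 0 0" --pt "0 0 0 0 0 0" --pt "0 0 0 0 0 0"

```text
clock: 26.45
tool_pos: [0.5769, 0.0367, 0.1118]
orientation: [-1.571, 0.0, 0.064]
ft_force: [-1.0, -0.2, 0.2]
finger_gap: 0.0265
```

Run:
```python
from h import *
from rig import env
st=env.get_state();c=env.calibration("wrist")
im=env.read_camera("wrist"); cv2.imwrite("pics/w5.png",im[:,:,::-1])
print(st["clock"],st["tool_pos"],st["ft_force"],st["torque"],st["finger_gap"])
```

```text
26.45 [0.57685986 0.03673776 0.11180749] [-0.96178256 -0.18455388  0.16974751] [-0.04617336  0.22044885 -0.01574487] 0.026466901393086224
```

View pics/w5.png

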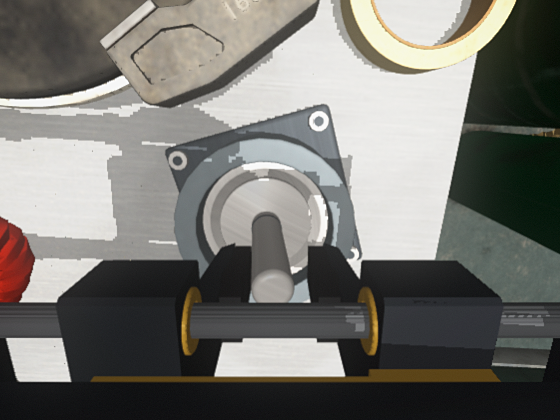

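Run:
```python
from h import *
from rig import env
c=env.calibration("wrist")
im=cv2.imread("pics/w5.png");cv2.imwrite("pics/zw5.png",cv2.resize(im[190:340,180:380],None,fx=4,fy=4,interpolation=cv2.INTER_NEAREST))
for x in (0.5672,.5702,.5732,.5762): print(x,proj(c,[x,.0362,.137]))
print(proj(c,[.5672,.0362,.0485]))
```

```text
0.5672 [256.11689075 291.93778769]
0.5702 [263.5916885  292.36509236]
0.5732 [271.06084314 292.79173114]
0.5762 [278.524273   293.21770017]
[265.05055881 222.33838756]
```

View pics/zw5.png

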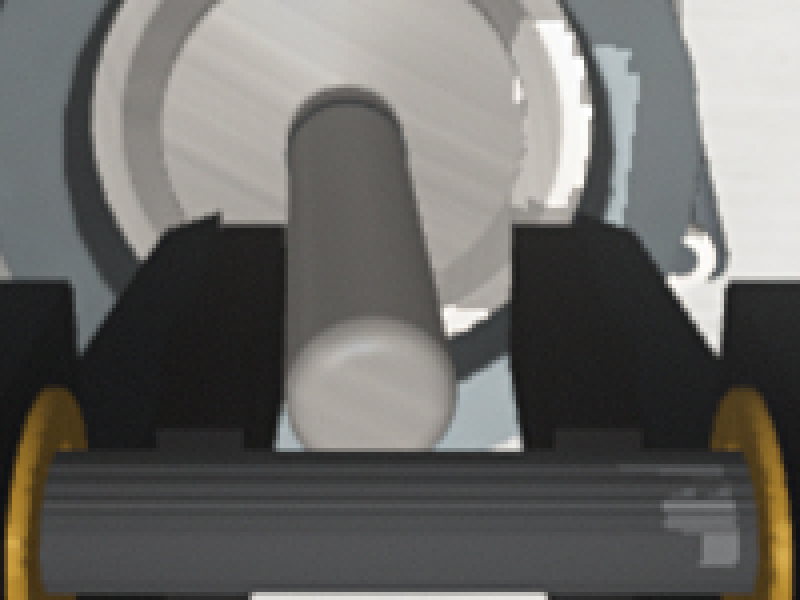

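The stem leans to +x, with its top at pixel x of about 273 versus 256 if upright. That is about 4.1 degrees, with the plug still in the seat. I'll go on to about 5 degrees and then let it back gently.

>>> play_rows --pt "0.6 -0.35 0 0 0 0" --pt "0.6 -0.35 0 0 0 0" --pt "0 0 0 0 0 0" --pt "0 0 0 0 0 0" --pt "-0.6 0.35 0 0 0 0" --pt "-0.8 0.45 0 0 0 0" --pt "-0.8 0.45 0 0 0 0" --pt "-0.8 0.45 0 0 0 0" --pt "-0.8 0.45 0 0 0 0" --pt "-0.8 0.45 0 0 0 0"

```text
clock: 27.5
tool_pos: [0.5735, 0.0365, 0.1101]
orientation: [-1.571, -0.0, 0.064]
ft_force: [-2.3, -1.2, 2.4]
finger_gap: 0.0263
```

>>> play_rows --pt "-0.8 0.45 0 0 0 0" --pt "-0.8 0.45 0 0 0 0" --pt "-0.8 0.3 0 0 0 0" --pt "-0.8 0 0 0 0 0" --pt "-0.8 0 0 0 0 0" --pt "-0.8 0 0 0 0 0" --pt "-0.8 0 0 0 0 0" --pt "0 0 0 0 0 0" --pt "0 0 0 0 0 0" --pt "0 0 0 0 0 0"

```text
clock: 28.5
tool_pos: [0.5681, 0.0362, 0.1088]
orientation: [-1.571, -0.0, 0.064]
ft_force: [-0.8, -0.1, 0.0]
finger_gap: 0.0265
```

Run:
```python
from h import *
from rig import env
st=env.get_state();c=env.calibration("wrist")
im=env.read_camera("wrist")[:,:,::-1]; cv2.imwrite("pics/w6.png",im)
print(st["clock"],st["tool_pos"],st["ft_force"],st["torque"],st["finger_gap"])
print(proj(c,[.5675,.0362,.1347]),proj(c,[.5675,.0362,.048]))
cv2.imwrite("pics/zw6.png",cv2.resize(im[190:340,180:380],None,fx=4,fy=4,interpolation=cv2.INTER_NEAREST))
```

```text
28.5 [0.56805174 0.03615993 0.10879506] [-0.83311331 -0.14902068  0.04654737] [-0.12346602  0.04546436 -0.00696408] 0.026503206837057133
[279.00276759 292.9338976 ] [279.02689598 223.59727453]
```

View pics/zw6.png

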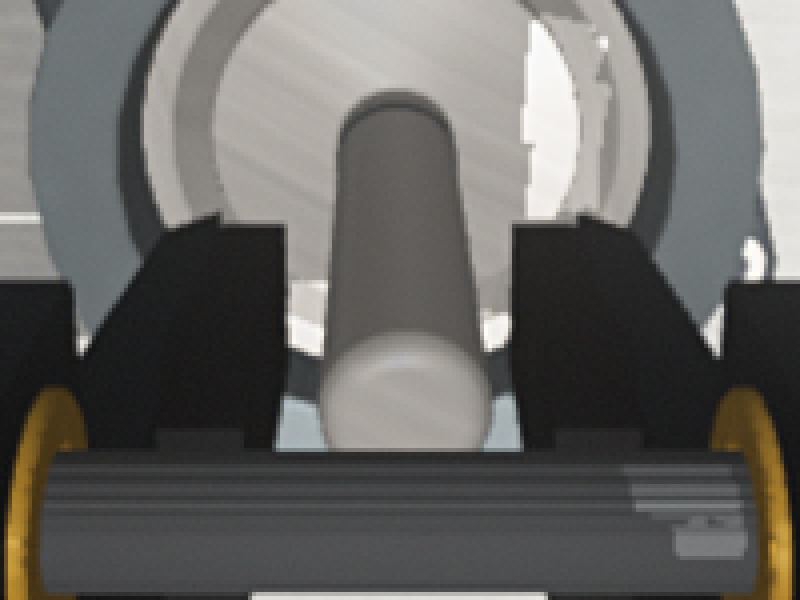

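The plug dropped back with its collar centred, but the stem top is about 6 zoomed px to the right. That is about 0.4 degrees, within measuring error. There is time to regrip, square it and press lightly so that it is fully home.

>>> play_rows --pt "-0.5 3 0 0 0 0" --pt "0 4 0 0 0 0" --pt "0 4 0 0 0 0" --pt "0 4 0 0 0 0" --pt "0 2.5 0 0 0 0" --pt "0 1.2 0 0 0 0" --pt "0 0 0 0 0 0" --pt "0 0 0 0 0 0" --pt "0 0 0 0 0 0" --pt "0 0 0 0 0 0"

```text
clock: 29.55
tool_pos: [0.5676, 0.0361, 0.0903]
orientation: [-1.571, -0.0, 0.064]
ft_force: [0.6, -0.7, 0.3]
finger_gap: 0.0265
```

>>> play_rows --pt "0 0 0 0 0 0" --pt "0 0 0 0 0 0" --pt "0 0 0 0 0 0" --pt "0 0 0 0 0 0" --pt "0 0 0 0 0 0" --pt "0 0.1 0 0 0 0" --pt "0 0.1 0 0 0 0" --pt "0 0.1 0 0 0 0" --pt "0 0 0 0 0 0" --pt "0 0 0 0 0 0" --fingers 0

```text
clock: 30.55
tool_pos: [0.5677, 0.0362, 0.0901]
orientation: [-1.571, -0.0, 0.064]
ft_force: [-0.8, 0.1, 3.2]
finger_gap: 0.0175
```

>>> play_rows --pt "0 0.1 0 0 0 0" --pt "0 0.1 0 0 0 0" --pt "0 0.1 0 0 0 0" --pt "0 0 0 0 0 0" --pt "0 0 0 0 0 0" --pt "0 0 0 0 0 0" --pt "0 -0.1 0 0 0 0" --pt "0 -0.2 0 0 0 0" --pt "0 -0.2 0 0 0 0" --pt "0 -0.2 0 0 0 0"

```text
clock: 31.55
tool_pos: [0.5676, 0.0362, 0.0901]
orientation: [-1.571, -0.0, 0.064]
ft_force: [0.3, 0.9, 2.2]
finger_gap: 0.0173
```

>>> play_rows --pt "0 0 0 0 0 0" --pt "0 0 0 0 0 0" --pt "0 0 0 0 0 0" --pt "0 0 0 0 0 0" --pt "0 0 0 0 0 0" --pt "0 0 0 0 0 0" --pt "0 0 0 0 0 0" --pt "0 0 0 0 0 0" --pt "0 0 0 0 0 0" --pt "0 0 0 0 0 0" --fingers 0.7

```text
clock: 32.55
tool_pos: [0.5675, 0.0362, 0.0901]
orientation: [-1.571, 0.0, 0.064]
ft_force: [-0.8, 0.9, -0.1]
finger_gap: 0.0619
```

>>> play_rows --pt "0 -5 0 0 0 0" --pt "0 -10 0 0 0 0" --pt "0 -20 0 0 0 0" --pt "0 -25 0 0 0 0" --pt "0 -25 0 0 0 0" --pt "0 -25 0 0 0 0" --pt "0 -15 0 0 0 0" --pt "0 -5 0 0 0 0" --pt "0 0 0 0 0 0" --pt "0 0 0 0 0 0"

```text
clock: 33.55
tool_pos: [0.5667, 0.0361, 0.2189]
orientation: [-1.571, 0.002, 0.064]
ft_force: [-0.4, 0.9, -0.6]
finger_gap: 0.0618
```

Run:
```python
from h import *
from rig import env
st=env.get_state();c=env.calibration("wrist")
im=env.read_camera("wrist")[:,:,::-1]; cv2.imwrite("pics/w7.png",im)
s=env.read_camera("scene")[:,:,::-1]; cv2.imwrite("pics/s7.png",s)
print(st["clock"],st["tool_pos"],st["ft_force"],st["finger_gap"])
print(proj(c,[.5675,.0362,.135]),proj(c,[.5675,.0362,.048]),proj(c,[.5675,.0362,.064]))
cv2.imwrite("pics/zw7.png",cv2.resize(im[125:260,190:370],None,fx=4.4,fy=4.4,interpolation=cv2.INTER_NEAREST))
```

```text
33.55 [0.56670932 0.03610807 0.21892938] [-0.36831154  0.85803809 -0.63198183] 0.0617694655268536
[281.09467933 213.30626091] [280.75187464 187.20894786] [280.80091783 190.9421501 ]
```

View pics/zw7.png

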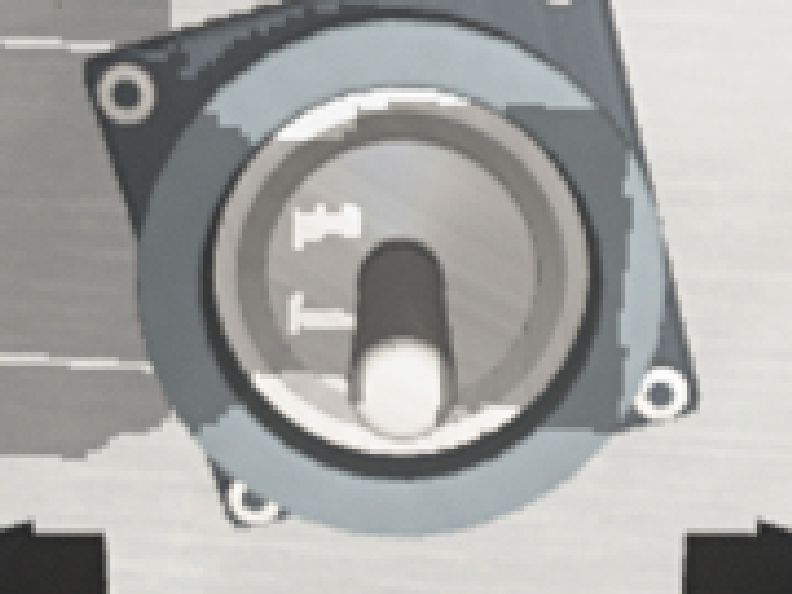

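View pics/s7.png

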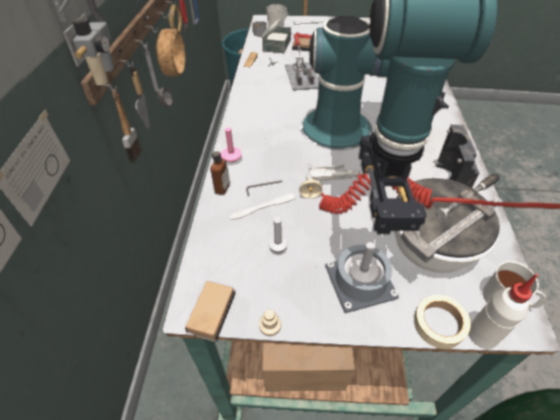

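The wrist zoom shows the stem top at x of about 402, the collar centre at about 402 and the bore centre at about 401, so the plug is upright and concentric. The scene view shows the slim plug (278,240), the sand core (270,322) and the sanding block (211,309) unmoved.

Run:
```python
from rig import env
print(env.hand_in()); print(env.get_state()["clock"])
```

```text
the job is handed in; nothing more can be done
None
the job is handed in; nothing more can be done
```

The wide plug is seated fully home, upright and let go of. I handed the job in at about 33.7 s of the 45 s allowed; no verdict is reported.

- **Pressing:** I carried the plug to the seat and found contact by feel, with the plug's foot about 25 mm above the table. The first press had a side force of about 4 N, so I released the plug, regripped and pressed straight down. That gave about 12 N (from the wrist force plus the plug's weight) for about 1.5 s, with almost no side force. No force reading came near 30 N.
- **Rocking:** I pushed the open-gripped stem towards +x, letting it rise. The wrist camera showed about 4.1° with the plug still in the seat, and I then pushed about 1 mm further, to roughly 5°, without a picture at the peak. The plug dropped back freely.
- **After rocking:** The stem seemed to lean about 0.4°, which is within my measuring error. I regripped, pressed it down once more with up to about 10 N, opened and moved up clear.

**Final checks:** In the last wrist picture the stem top, collar and bore centres agree to within about 0.3 pixel (under 0.5 mm). In the scene picture the slim plug, sand core and sanding block are where they started. I did not measure the plug's height after the last release, beyond the gripper stopping at the same height in the final press (within 0.4 mm).

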